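Set the alignment-target boom to its marker

TASK

Set the alignment target on the optical table. First swing the boom round by its blue knob until it rests against its stop beside the scale rail, then press the red lock button on the boom fully down, then pull the telescoping arm out by the blue knob until its red pointer stands over the orange marker clip on the scale. The arm is sprung and runs back in when let go, so finish while still gripping the knob and holding it still at the mark; leave the camera, lens and screwdriver where they are.

Things in the scene. Friction and masses are not known exactly. Their poses are not given: they have to be found in the camera images.
- stand: Fixed stand of the boom: 90 x 90 x 12 mm plate with a post. Origin on the boom's vertical pivot axis at table level, z up. In its frame an aluminium scale rail (white top at 60 mm, ticks every 10 mm) covers x 30 to 60 mm, y -50 to 330 mm; on it a stop post with bumper at y 95 mm (x 12 to 42 mm, 86 mm high). Against the stop the boom points exactly along +y.
- boom (a joint): Swing of the boom (rad): 0.65 = against the stop, along the stand's +y; smaller values lie that much short of it, anticlockwise from above (towards the stand's -x side). Friction of about 1 N at the knob; stays where it is left. Its grey tube is 24 mm square, top 87 mm above the table.
- extension (a joint): Extension of the telescoping arm (m): 0 = fully in, range 0 to 0.13, outward along the boom. Locked at 0 (about 1 mm of play) until the red button is pressed down; afterwards a spring pulls it inward with 3 N at 0 rising to 6 N at full extension.
- lock_button (a joint): Travel of the red lock button (m): 0 = up (arm locked), 0.006 = fully down. It yields at about 3 N and stays down when let go.
- button_top (a point): Centre of the top face of the red lock button, a disc 24 mm across, on top of the boom, 55 mm from the pivot axis along the boom, its top 99 mm above the table when up. It is pressed straight down.
- knob (a point): Centre of the blue upright round knob near the arm's end: 24 mm diameter, 87 to 132 mm above the table (this point 110 mm), 160 mm plus the extension from the pivot axis along the boom. Under it a black block 24 mm wide, top at 87 mm. An upright target disc of 44 mm diameter stands 87 mm farther out, its top 97 mm above the table.
- pointer (a point): Tip of the red pointer, 3 mm wide, that sticks out sideways from under the knob, square to the boom; it is exactly as far along the boom as the knob is (160 mm plus the extension), and 42 mm to the side, above the rail when the boom is at its stop.
- clip_mark (a point): Top centre of the orange marker clip, fixed astride the scale rail: 34 mm across the rail, 10 mm wide along it, top 62.5 mm above the table. Its y in the stand's frame (210 to 265 mm) is where the pointer has to stand.
- camera_mid (a point): Centre of a loose blue camera, a 58 mm cube with a short black tube, beyond the rail. Not to be disturbed.
- lens_mid (a point): Centre of a loose black lens, 62 mm diameter, 50 mm high, beyond the rail. Not to be disturbed.
- driver_grip (a point): Grip of a loose yellow screwdriver lying on the table beside the stand. Not to be disturbed.

How it is judged:
By the outcome, as a careful person would: the job done as asked, in the order asked, and still so for the second after the job is handed in, while the arm keeps its last pose, push and grip.
It also fails if it takes over 58 s, if anything falls off the work surface, if the arm or the gripper's body presses on something with over 40 N, if the wrist force passes 120 N, or if a joint passes its speed limit or range.

ROBOT

A 7-joint arm with a two-finger parallel gripper is mounted at the origin on the work surface. World frame = base frame: x ahead of the robot, y to its left, z up, the work surface at z = 0. Lengths are in mm, angles in rad, forces in N, time in s.
With the tool pointing down it reaches from about 400 to 875 mm from the base axis. Payload 4.4 kg.
Tool frame: the origin (TCP) lies at the very end of the fingers, on their centre line; the grasp point (between the pads) lies 19 mm behind it; z points along the fingers, y is the line along which they close (so a half turn about z gives the same grasp; the last joint's range is limited). The gripper opens to 85 mm and grips with 20 to 120 N. Pads are 22 mm wide; open, the fingers measure 114 mm over their backs; the gripper's body (76 mm by 85 mm) begins 54 mm behind the grasp point. The pads swing forward as they close: fully open they stand 13 mm farther back than shut.
Start: joints at [-1.204, 0.628, 0.038, 1.517, -0.027, 0.996, -0.02], TCP at [272.598, 590.092, 231.313] pointing down, gripper open.
Joint ranges: [-3.06, 3.06], [-0.37, 2.12], [-1.25, 1.32], [0.18, 2.47], [-1.1, 4.24], [0.23, 1.98], [-2.94, 2.94]. Speed limits (rad/s): [2.57, 2.57, 3.14, 3.14, 3.14, 3.14, 3.14].

INTERFACE

Orientations are given as [roll, pitch, yaw] about the fixed x, y, z axes, in that order (R = Rz(yaw) Ry(pitch) Rx(roll)).
In Python, from cell import ctrl gives the robot as it stands.
- The arm moves only by the tool step_arm, never from a script. Its argument "series" is a list that holds one entry, the list of rows, each a list of 7 numbers: the turn, a rotation vector about the tool's x, y, z as a fraction of full scale, then the shift along the tool's x, y, z as a fraction of full scale, then the closure, from 0 (fully open) to 1 (shut). In form: [[[ax, ay, az, tx, ty, tz, gripper], ...]]. A call has 1 to 12 rows; each row shifts and turns the commanded pose from where the row before left it, along the tool's axes as they then stand; what a row does not reach is not made up. Full scale, the value 1, is 150 mm for a shift and 45 degrees for a turn. A row lasts 1/10 s, in which the tool goes at most 50 mm and 8.59 degrees, less where a joint would pass 70% of its speed; a pose out of reach is approached as far as the arm can. A call with a number of a shift or a turn outside -1 to 1 is refused whole. A call with a gripper value outside its range is refused whole. The fingers move at their own pace and stop on an object; the grip force is fixed at half the most. Time passes only in rows, so rows that do not move let the fingers close. It gives the time, the measured TCP pose, the force, the opening and the grip force at its end, in the units of the state.
- ctrl.read_state(): the state, without advancing time (a new reading comes with each control period).
- ctrl.get_image(name): name is "side" or "top"; returns a dict with "img" (384x512x3 uint8, red, green, blue), "fx", "fy", "cx", "cy" (pixels), "dist" ([k1, k2, p1, p2, k3] as OpenCV has them; the pictures are not rectified), "R" (3x3) and "t" (3): a world point X has camera coordinates R X + t. Camera axes: x right, y down, z forward; pixel columns grow to the right and rows downward; lengths in mm; the calibration is good to about 2 mm. A picture is of the moment at which its call begins. There is no depth.
- ctrl.finish_job(): hands the job in; it is judged then, once.
Trained networks look in a picture, given as the dict that the camera call returned (one of the last four; its "shot" number tells which), for a name from the list of things; names that differ only in an ending like _2 or _b are one class to them, and where a whole thing is asked for, a point or a joint stands for the part that bears it (a point fixed in the world has none). Each returns a list of dicts, best first, with "score" (0 to 1); they miss things now and then, are a little off and sometimes report something else, mostly with a low value. They report only what shows in the picture. A call takes as long as a camera call.
- ctrl.recognise(picture, thing): "centre" ([column, row] in pixels, amid what is visible of it).
The state is a dict: "clock": time; "qpos": joint angles; "qd": joint speeds; "tau": joint torques, N m; "eef_pos": TCP position; "tool_rot": TCP orientation; "force": force on the tool from outside, world axes, zero at the start; "torque": the same for the moment, N m; "width": finger opening in mm; "gripper_force": force on a finger pad.
Only numpy, scipy, OpenCV 4.12 (cv2) and the standard library are available. Lean on these libraries where they do the work, as an engineer would, in place of code of your own. Each camera call takes 0.05 s, during which the arm holds its last target. There are 200 camera calls.

## Working session

There is one attempt and no reset: what is moved stays moved. The work goes in short steps, Python scripts to look and compute and a tool call to move; the robot and the scene stay as the last step left them, time stands still between calls to the robot, and variables do not carry over. Pictures are saved under pics/ and viewed, at most 10 in all, crops included, and the job is handed in when it is done.

Besides the shell and the picture viewer there is one more tool, called as name([rows], argument=value, ...), one row to a line, values as JSON. step_arm: Moves the arm, as the interface text tells. Shift numbers are shares of 150 mm and turn numbers shares of 45 degrees, none past 1 either way. Its arguments: {"type":"object","properties":{"series":{"type":"array","items":{"type":"array","items":{"type":"array","items":{"type":"number","minimum":-1,"maximum":1}}}}},"required":["series"]}

```bash
mkdir -p pics; cat > h.py <<'E'
import numpy as np, cv2
from cell import ctrl
def K(p): return np.array([[p['fx'],0,p['cx']],[0,p['fy'],p['cy']],[0,0,1.]])
def ray_z(p,uv,z):
    n=cv2.undistortPoints(np.array([[uv]],float),K(p),np.array(p['dist'],float)).ravel()
    R=np.array(p['R']);t=np.array(p['t']);d=R.T@np.array([n[0],n[1],1]);c=-R.T@t
    return c+d*(z-c[2])/d[2]
def proj(p,X):
    return cv2.projectPoints(np.array(X,float).reshape(-1,1,3),cv2.Rodrigues(np.array(p['R'],float))[0],np.array(p['t'],float),K(p),np.array(p['dist'],float))[0].reshape(-1,2)
E
cat > look.py <<'E'
from h import *
import sys
Z=dict(stand=6,button_top=99,knob=110,pointer=80,clip_mark=62.5,camera_mid=29,lens_mid=25,driver_grip=12,boom=87)
ims=[]
for n in('top','side'):
    p=ctrl.get_image(n); ims.append(p['img'].copy())
    print(n,'cam',(-np.array(p['R']).T@np.array(p['t'])).round())
    for k,z in Z.items():
        r=ctrl.recognise(p,k)
        for d in r[:2]: print(k,round(d['score'],2),np.round(d['centre'],1),ray_z(p,d['centre'],z).round(1))
    cv2.imwrite(f'pics/{sys.argv[1]}_{n}.png',cv2.resize(p['img'][:,:,::-1],(800,600)))
E
python3 look.py a; python3 -c "
from h import *
s=ctrl.read_state();print(s['clock'],s['eef_pos'],s['tool_rot'],s['width'])"
```

```text
top cam [467. -98. 808.]
stand 0.56 [228.6 193.1] [616.5 -36.9   6. ]
button_top 0.49 [242.9 219.5] [546.4 -74.   99. ]
knob 0.85 [190.9 247.6] [488.9  24.8 110. ]
pointer 0.62 [185.1 251.3] [482.3  41.5  80. ]
clip_mark 0.38 [163.7 173.3] [647.   99.8  62.5]
camera_mid 0.8 [178.3 130.1] [757.7  81.6  29. ]
camera_mid 0.74 [229.2 190.2] [618.7 -39.8  29. ]
lens_mid 0.73 [276.7 141.5] [ 734.3 -144.6   25. ]
lens_mid 0.48 [167.  171.4] [660.6 102.5  25. ]
driver_grip 0.81 [332.8 260.8] [ 469.2 -268.4   12. ]
boom 0.85 [229.5 228.1] [529.9 -47.1  87. ]
boom 0.3 [273.2 142.7] [ 710.4 -133.7   87. ]
side cam [598. 492. 782.]
stand 0.91 [249.9 228.1] [619.2 -58.6   6. ]
knob 0.7 [313.3 243.5] [497.9  46.8 110. ]
pointer 0.93 [313.6 244.9] [493.1  30.2  80. ]
clip_mark 0.54 [251.7 229.5] [613.9 -15.1  62.5]
camera_mid 0.67 [178.6 280.6] [753.9  87.7  29. ]
lens_mid 0.84 [200.5 196.2] [ 733.6 -130.3   25. ]
lens_mid 0.23 [252.2 229.6] [613.6 -41.3  25. ]
driver_grip 0.85 [314.6 160. ] [ 465.  -265.4   12. ]
boom 0.87 [301.5 225.9] [515.4  -9.3  87. ]
1.0 [272.61207375 590.08331814 231.32561284] [ 3.14156917e+00 -4.37278792e-05  2.70870369e+00] 85.47627099181524
```

View pics/a_top.png

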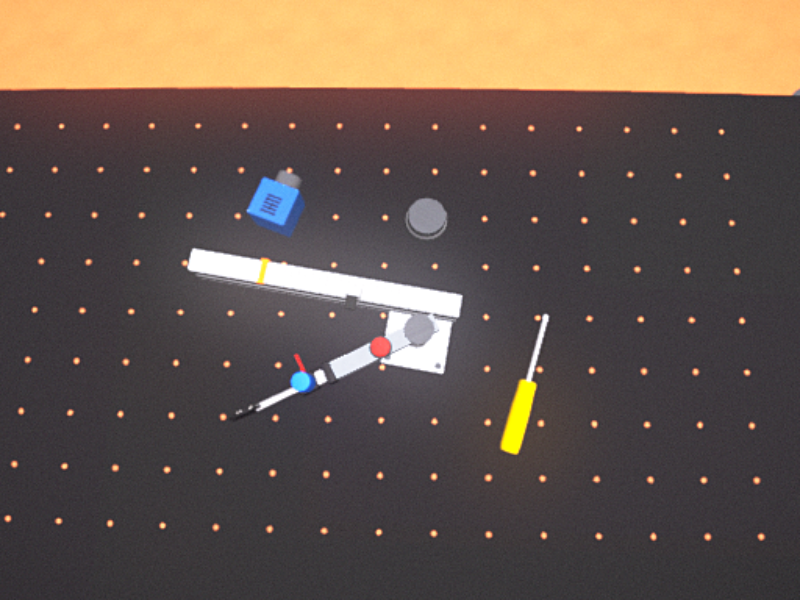

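View pics/a_side.png

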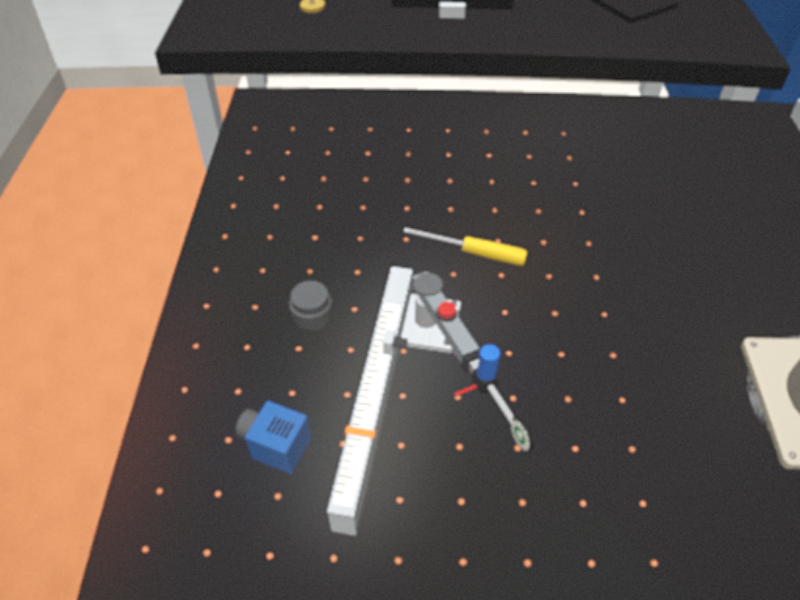

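Top view (800×600 scale): pivot is at about (419,331), button (380,347), knob top (302,382), clip (264,271), rail from (190,260) to (461,305). The camera, lens and driver are well clear. In the side view the knob top is at (490,352), button (447,310), clip (360,433). I'm discarding the detector hits that clash with these, such as the clip at (252,229) in the side view, and fitting the stand pose, boom angle and clip position jointly.

```bash
cat > fit.py <<'E'
from h import *
from scipy.optimize import least_squares
import json
s=1.5625
T={'kt':(302,382),'bt':(380,347),'clip':(264,271),'r00':(459,317),'r10':(462,294),'r01':(189,270),'r11':(191,249)}
S={'kt':(490,352),'bt':(447,310),'clip':(360,433),'r00':(412,268),'r10':(391,267),'r01':(356,516),'r11':(332,513)}
P={n:ctrl.get_image(n) for n in('top','side')}
def model(v):
    x,y,yaw,b,c=v
    def W(a,bz,z): return [x+a*np.cos(yaw)-bz*np.sin(yaw), y+a*np.sin(yaw)+bz*np.cos(yaw), z]
    B=lambda r,z:W(-r*np.sin(b),r*np.cos(b),z)
    return {'kt':B(160,132),'bt':B(55,99),'clip':W(45,c,62.5),'r00':W(30,-50,60),'r10':W(60,-50,60),'r01':W(30,330,60),'r11':W(60,330,60)}
def res(v):
    m=model(v);ks=list(T)
    return np.concatenate([(proj(P[n],[m[k] for k in ks])*s-np.array([D[k] for k in ks])).ravel() for n,D in(('top',T),('side',S))])
f=least_squares(res,[600,-100,-.15,.5,240],loss='soft_l1')
print(f.x.round(3));print(res(f.x).reshape(2,-1,2).round(1).tolist())
for k,v in model(f.x).items():print(k,np.round(v,1))
x,y,yaw,b,c=f.x
print('knob at stop',x-160*np.sin(yaw),y+160*np.cos(yaw),'button',x-55*np.sin(yaw),y+55*np.cos(yaw))
json.dump(list(f.x),open('fit.json','w'))
E
python3 fit.py
```

```text
[ 5.68548e+02 -1.23601e+02 -1.51000e-01  6.23000e-01  2.26328e+02]
[[[-1.7, -1.5], [-0.0, -1.8], [-3.6, -0.3], [-1.0, -2.2], [-0.8, -0.7], [-2.7, -0.4], [0.4, 0.0]], [[1.9, -1.5], [1.3, -3.5], [2.9, -1.2], [0.6, 0.3], [1.2, -1.4], [1.0, -0.3], [-1.3, -2.0]]]
kt [495.9  19.  132. ]
bt [543.6 -74.6  99. ]
clip [647.2  93.3  62.5]
r00 [ 590.7 -177.6   60. ]
r10 [ 620.3 -182.1   60. ]
r01 [648.  198.1  60. ]
r11 [677.7 193.6  60. ]
knob at stop 592.6910412828623 34.5667714508548 button 576.8471501385773 -69.23096991863767
```

step_arm([
  [[0, 0, 0.17, 0, 0, 0, 0], [0, 0, 0.17, 0, 0, 0, 0], [0, 0, 0.17, 0, 0, 0, 0], [0, 0, 0.17, 0, 0, 0, 0], [0, 0, 0.169, 0, 0, 0, 0], [0, 0, 0, -0.254, -0.0253, 0, 0], [0, 0, 0, -0.254, -0.0253, 0, 0], [0, 0, 0, -0.254, -0.0253, 0, 0], [0, 0, 0, -0.254, -0.0253, 0, 0], [0, 0, 0, -0.254, -0.0253, 0, 0], [0, 0, 0, -0.254, -0.0253, 0, 0], [0, 0, 0, -0.254, -0.0253, 0, 0]],
])

```text
clock: 2.3
eef_pos: [370.5, 339.1, 231.6]
tool_rot: [3.141, -0.0, 2.042]
force: [0.4, 0.7, 0.0]
width: 85.4
gripper_force: 0.0
```

step_arm([
  [[0, 0, 0, -0.254, -0.0253, 0, 0], [0, 0, 0, -0.254, -0.0253, 0, 0], [0, 0, 0, -0.254, -0.0253, 0, 0], [0, 0, 0, -0.254, -0.0253, 0, 0], [0, 0, 0, -0.254, -0.0253, 0, 0], [0, 0, 0, -0.254, -0.0253, 0, 0], [0, 0, 0, -0.254, -0.0253, 0, 0], [0, 0, 0, -0.254, -0.0253, 0, 0], [0, 0, 0, -0.254, -0.0253, 0, 0], [0, 0, 0, 0, 0, 0.2, 0], [0, 0, 0, 0, 0, 0.1, 0], [0, 0, 0, 0, 0, 0, 0]],
])

```text
clock: 3.5
eef_pos: [493.8, 19.0, 184.7]
tool_rot: [-3.138, -0.002, 2.041]
force: [-0.2, 0.3, 0.4]
width: 85.2
gripper_force: 0.0
```

```bash
cat > snap.py <<'E'
from h import *
import sys
for n in sys.argv[2:]:
    p=ctrl.get_image(n); cv2.imwrite(f'pics/{sys.argv[1]}_{n}.png',cv2.resize(p['img'][:,:,::-1],(800,600)))
    s=ctrl.read_state(); print(n,'TCP px800',proj(p,[s['eef_pos']])*1.5625)
print(s['clock'],np.round(s['eef_pos'],1),np.round(s['tool_rot'],3),np.round(s['force'],1),s['width'])
E
python3 snap.py b side
```

```text
side TCP px800 [[498.32378105 322.66146936]]
3.55 [494.7  19.3 185.8] [-3.140e+00 -1.000e-03  2.042e+00] [ 0.5 -0.4  0. ] 85.60159289024877
```

View pics/b_side.png

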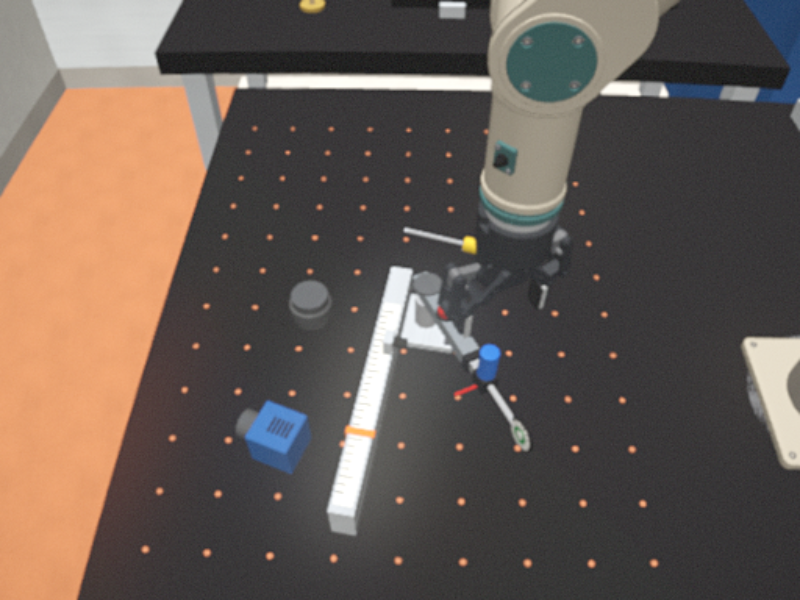

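The fingertips, at about (455,310) and (542,300), straddle the boom line. The knob at (490,360) is straight below the tool, so I'm going down to grip it.

step_arm([
  [[0, 0, 0, 0, 0, 0.2, 0], [0, 0, 0, 0, 0, 0.2, 0], [0, 0, 0, 0, 0, 0.1, 0], [0, 0, 0, 0, 0, 0.1, 0], [0, 0, 0, 0, 0, 0, 0], [0, 0, 0, 0, 0, 0, 0.5], [0, 0, 0, 0, 0, 0, 0.7], [0, 0, 0, 0, 0, 0, 1], [0, 0, 0, 0, 0, 0, 1], [0, 0, 0, 0, 0, 0, 1], [0, 0, 0, 0, 0, 0, 1]],
])

```text
clock: 4.65
eef_pos: [495.7, 19.5, 97.0]
tool_rot: [3.14, 0.0, 2.042]
force: [-0.6, -0.6, 4.9]
width: 22.5
gripper_force: 58.4
```

```bash
python3 snap.py c side
```

```text
side TCP px800 [[488.88094455 367.63817889]]
4.7 [495.7  19.5  97.1] [3.14  0.    2.042] [-0.3  0.5  4.8] 22.92802672555651
```

View pics/c_side.png

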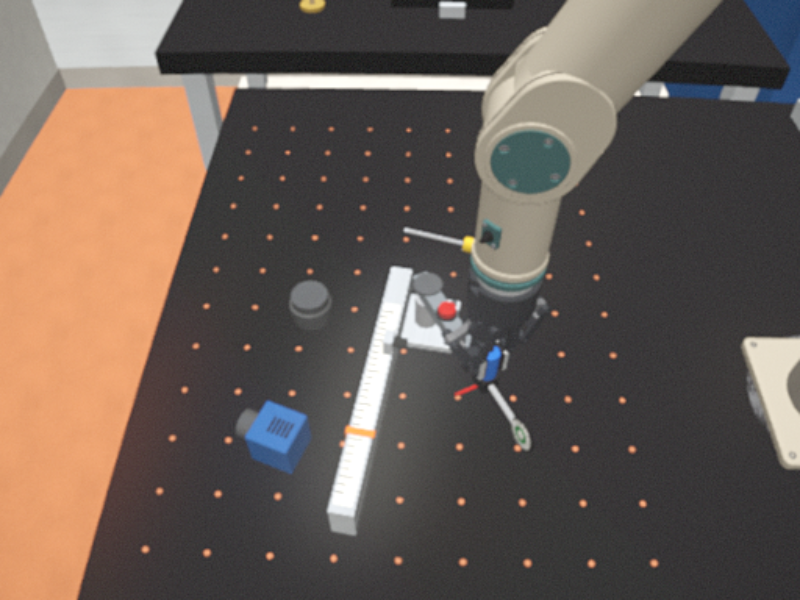

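Gripped: width is 22.5 mm, grip 58 N, and the radius from the fitted pivot is 160.6 mm, which checks out. Next I'm swinging along the arc.

step_arm([
  [[0, 0, 0.0637, 0, 0, 0, 1], [0, 0, 0, 0, 0.107, 0, 1], [0, 0, 0.1273, 0, 0, 0, 1], [0, 0, 0, 0, 0.107, 0, 1], [0, 0, 0.1273, 0, 0, 0, 1], [0, 0, 0, 0, 0.107, 0, 1], [0, 0, 0.1273, 0, 0, 0, 1], [0, 0, 0, 0, 0.107, 0, 1], [0, 0, 0.0637, 0, 0, 0, 1], [0, 0, 0, 0, 0, 0, 1]],
])

```text
clock: 5.7
eef_pos: [558.2, 38.5, 96.9]
tool_rot: [3.139, -0.002, 1.644]
force: [1.3, 4.8, 3.8]
width: 22.6
gripper_force: 59.8
```

step_arm([
  [[0, 0, 0.0637, 0, 0, 0, 1], [0, 0, 0, 0, 0.107, 0, 1], [0, 0, 0.0955, 0, 0, 0, 1], [0, 0, 0, 0, 0.054, 0, 1], [0, 0, 0.0318, 0, 0, 0, 1], [0, 0, 0, 0, 0, 0, 1], [0, 0, 0, 0, 0, 0, 1]],
])

```text
clock: 6.4
eef_pos: [581.5, 39.1, 96.7]
tool_rot: [3.141, -0.003, 1.496]
force: [2.7, 6.0, 1.4]
width: 22.9
gripper_force: 60.1
```

step_arm([
  [[0, 0, 0.05, 0.005, 0, 0, 1], [0, 0, 0, 0, 0.03, 0, 1], [0, 0, 0.047, 0, 0, 0, 1], [0, 0, 0, 0, 0.02, 0, 1], [0, 0, 0, 0, 0, 0, 1], [0, 0, 0, 0, 0, 0, 1]],
])

```text
clock: 7.0
eef_pos: [589.1, 37.8, 96.8]
tool_rot: [3.141, -0.002, 1.417]
force: [0.9, 6.4, 4.0]
width: 22.8
gripper_force: 60.1
```

step_arm([
  [[0, 0, 0, 0, 0.01, 0, 1], [0, 0, 0, 0, 0, 0, 1], [0, 0, 0, 0, 0, 0, 1]],
])

```text
clock: 7.3
eef_pos: [589.9, 37.8, 96.8]
tool_rot: [-3.141, -0.003, 1.416]
force: [-0.6, 5.8, 5.0]
width: 22.4
gripper_force: 60.2
```

step_arm([
  [[0, 0, 0, 0, 0.01, 0, 1], [0, 0, 0, 0, 0, 0, 1], [0, 0, 0, 0, 0, 0, 1]],
])

```text
clock: 7.6
eef_pos: [590.8, 37.7, 96.7]
tool_rot: [-3.14, -0.003, 1.416]
force: [-2.6, 6.4, 5.5]
width: 22.6
gripper_force: 60.3
```

step_arm([
  [[0, 0, 0, 0, 0.01, 0, 1], [0, 0, 0, 0, 0, 0, 1], [0, 0, 0, 0, 0, 0, 1]],
])

```text
clock: 7.9
eef_pos: [591.8, 37.5, 96.7]
tool_rot: [-3.139, -0.003, 1.415]
force: [-1.9, 6.4, 6.7]
width: 22.5
gripper_force: 60.5
```

step_arm([
  [[0, 0, 0, 0, 0.01, 0, 1], [0, 0, 0, 0, 0, 0, 1], [0, 0, 0, 0, 0, 0, 1]],
])

```text
clock: 8.2
eef_pos: [592.8, 37.3, 96.7]
tool_rot: [-3.138, -0.003, 1.414]
force: [-3.4, 7.0, 8.8]
width: 22.1
gripper_force: 60.6
```

```bash
python3 snap.py d side; python3 snap.py d top
```

```text
side TCP px800 [[409.3455016  378.22199398]]
8.25 [592.9  37.4  96.7] [-3.138e+00 -3.000e-03  1.414e+00] [-3.   7.1  8. ] 22.423743309556603
top TCP px800 [[294.35118694 305.86473572]]
8.3 [592.8  37.3  96.7] [-3.138e+00 -3.000e-03  1.414e+00] [-3.7  7.3  8.4] 22.728106268153578
```

View pics/d_side.png

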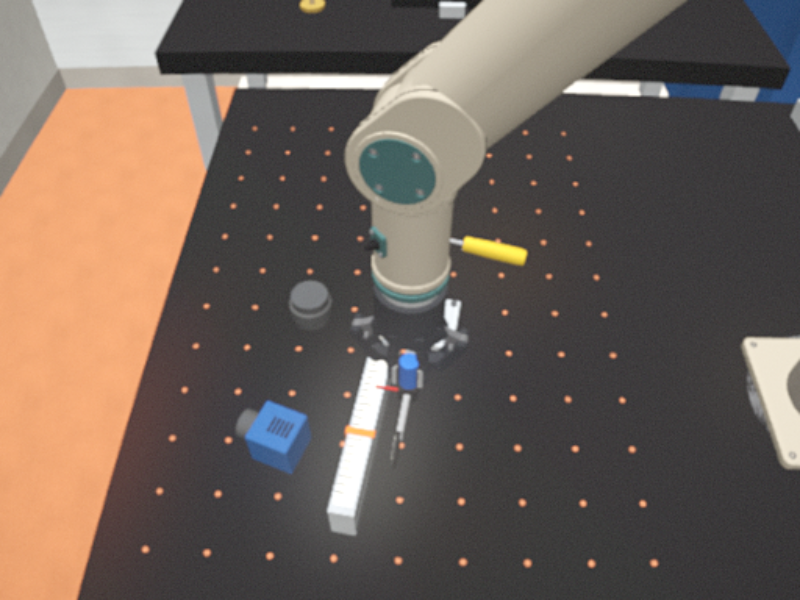

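The boom now lies nearly parallel to the rail, with the knob at (408,370) and the pointer at (388,388) over the rail. The side force is only beginning to rise, so I'll keep creeping until the stop is unmistakable.

step_arm([
  [[0, 0, 0, 0, 0.02, 0, 1], [0, 0, 0, 0, 0, 0, 1], [0, 0, 0, 0, 0, 0, 1]],
])

```text
clock: 8.6
eef_pos: [594.7, 36.5, 96.7]
tool_rot: [-3.136, -0.002, 1.418]
force: [-5.0, 6.2, 10.1]
width: 22.5
gripper_force: 60.9
```

step_arm([
  [[0, 0, 0, 0, 0.02, 0, 1], [0, 0, 0, 0, 0, 0, 1], [0, 0, 0, 0, 0, 0, 1]],
])

```text
clock: 8.9
eef_pos: [594.7, 36.5, 96.6]
tool_rot: [-3.13, -0.002, 1.418]
force: [-12.8, 6.1, 16.2]
width: 22.5
gripper_force: 62.1
```

The stop is found: the position holds at (594.7, 36.5) while the force jumps to 13 N. I'm easing off, releasing and rising.

step_arm([
  [[0, 0, 0, 0, -0.02, 0, 1], [0, 0, 0, 0, 0, 0, 1], [0, 0, 0, 0, 0, 0, 0.6], [0, 0, 0, 0, 0, 0, 0.3], [0, 0, 0, 0, 0, 0, 0], [0, 0, 0, 0, 0, 0, 0], [0, 0, 0, 0, 0, 0, 0], [0, 0, 0, 0, 0, -0.1, 0], [0, 0, 0, 0, 0, -0.2, 0], [0, 0, 0, 0, 0, -0.2, 0], [0, 0, 0, 0, 0, -0.2, 0], [0, 0, 0, 0, 0, 0, 0]],
])

```text
clock: 10.1
eef_pos: [600.2, 34.2, 206.6]
tool_rot: [3.133, -0.002, 1.416]
force: [0.6, -0.8, -0.3]
width: 85.4
gripper_force: 0.0
```

step_arm([
  [[0, 0, 0, -0.2, 0, 0, 0.5], [0, 0, 0, -0.2, 0, 0, 1], [0, 0, 0, -0.2, 0, 0, 1], [0, 0, 0, -0.1, 0, 0, 1], [0, 0, 0, 0, 0, 0, 1], [0, 0, 0, 0, 0, 0, 1]],
])

```text
clock: 10.7
eef_pos: [581.2, -67.6, 201.2]
tool_rot: [-3.141, -0.001, 1.416]
force: [0.3, 0.1, 0.4]
width: 0.1
gripper_force: 0.0
```

```bash
python3 snap.py e side
```

```text
side TCP px800 [[421.83578543 256.11980924]]
10.75 [581.3 -66.8 201.1] [-3.141e+00 -2.000e-03  1.418e+00] [ 0.3  0.1 -0.1] -0.14964730179449612
```

View pics/e_side.png

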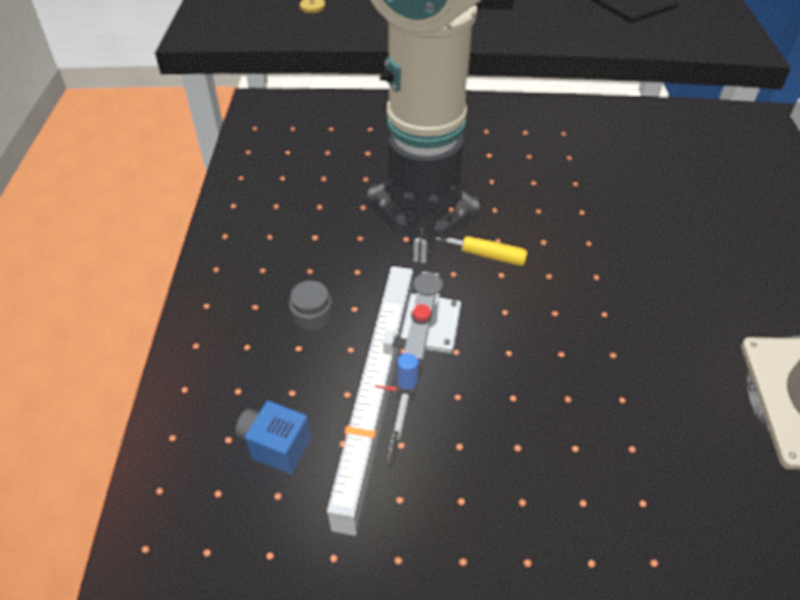

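The boom rests at the stop post near (398,342), the button is at (422,312), the knob top at (407,360) and the pointer at (386,388). I'm computing the offset to the button, and the pull distance from pointer to clip.

```bash
cat > m.py <<'E'
from h import *
s=ctrl.read_state();P=ctrl.get_image('side');T=ctrl.get_image('top')
q=lambda u:np.array(u)/1.5625
print('button',ray_z(P,q((422,311)),99),'knobtop',ray_z(P,q((407,360)),132))
im=P['img'].astype(int);r,g,b=im[...,0],im[...,1],im[...,2]
def cen(m,x0,x1,y0,y1,nm):
    ys,xs=np.nonzero(m[y0:y1,x0:x1]); print(nm,len(xs),xs.mean()+x0,ys.mean()+y0); return np.array([xs.mean()+x0,ys.mean()+y0])
cl=cen((r>150)&(r-b>70)&(g>80),210,255,262,292,'clip side')
bt=cen((r>120)&(g<70)&(b<70),255,285,185,215,'button side')
po=cen((r>120)&(g<90)&(b<90),225,258,238,256,'pointer side')
kn=cen((b>120)&(r<90),250,275,220,255,'knob side')
print('clip',ray_z(P,cl,62.5),'button',ray_z(P,bt,98))
for z in(65,70,75,80): print('ptr',z,ray_z(P,po,z))
im=T['img'].astype(int);r,g,b=im[...,0],im[...,1],im[...,2]
cl=cen((r>150)&(r-b>70)&(g>80),155,182,160,186,'clip top'); print(ray_z(T,cl,62.5))
cv2.imwrite('pics/f_top.png',cv2.resize(T['img'][130:280,100:300,::-1],(800,600),interpolation=cv2.INTER_CUBIC))
E
python3 m.py
```

```text
button [577.93224529 -66.09186191  99.        ] knobtop [596.25656607  35.33944269 132.        ]
clip side 101 229.21782178217822 276.46534653465346
button side 0 nan nan
pointer side 5 250.6 249.0
knob side 163 260.4171779141104 241.01840490797545
clip [652.85070185  93.71550276  62.5       ] button [nan nan nan]
ptr 65 [614.5981161   33.19571224  65.        ]
ptr 70 [614.4838644   36.39138253  70.        ]
ptr 75 [614.36961271  39.58705282  75.        ]
ptr 80 [614.25536101  42.78272311  80.        ]
clip top 0 nan nan
[nan nan nan]m.py:7: RuntimeWarning: Mean of empty slice.
  ys,xs=np.nonzero(m[y0:y1,x0:x1]); print(nm,len(xs),xs.mean()+x0,ys.mean()+y0); return np.array([xs.mean()+x0,ys.mean()+y0])
  ret = ret.dtype.type(ret / rcount)
```

View pics/f_top.png

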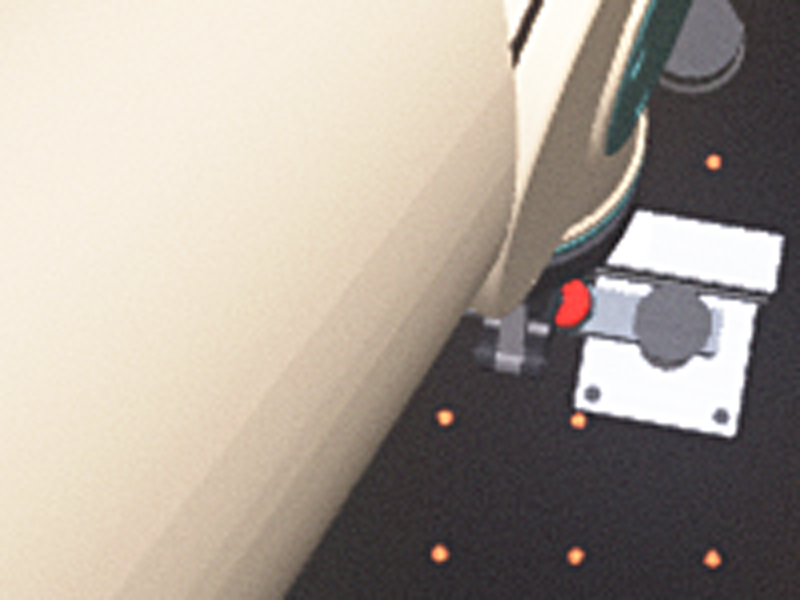

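The top crop shows the boom square to the stand plate, with the button at (573,302) in the crop. The tool is within about 3 mm of it, so I'm pressing.

step_arm([
  [[0, 0, 0, 0, -0.017, 0, 1], [0, 0, 0, 0, 0, 0.2, 1], [0, 0, 0, 0, 0, 0.2, 1], [0, 0, 0, 0, 0, 0.2, 1], [0, 0, 0, 0, 0, 0.03, 1], [0, 0, 0, 0, 0, 0.02, 1], [0, 0, 0, 0, 0, 0.02, 1], [0, 0, 0, 0, 0, 0, 1]],
])

```text
clock: 11.65
eef_pos: [579.2, -68.7, 101.8]
tool_rot: [3.14, -0.0, 1.416]
force: [-0.1, 0.1, -0.1]
width: 0.1
gripper_force: 0.0
```

step_arm([
  [[0, 0, 0, 0, 0, 0.02, 1], [0, 0, 0, 0, 0, 0, 1]],
])

```text
clock: 11.85
eef_pos: [579.4, -68.7, 98.5]
tool_rot: [3.139, -0.0, 1.416]
force: [1.8, 0.1, 0.6]
width: 0.0
gripper_force: 0.7
```

step_arm([
  [[0, 0, 0, 0, 0, 0.02, 1], [0, 0, 0, 0, 0, 0, 1]],
])

```text
clock: 12.05
eef_pos: [579.3, -68.8, 95.1]
tool_rot: [3.14, -0.0, 1.416]
force: [1.1, 0.3, 2.6]
width: 0.6
gripper_force: 1.1
```

step_arm([
  [[0, 0, 0, 0, 0, 0.015, 1], [0, 0, 0, 0, 0, 0, 1]],
])

```text
clock: 12.25
eef_pos: [579.3, -68.8, 93.1]
tool_rot: [3.14, -0.0, 1.416]
force: [0.7, -0.0, 5.8]
width: 0.3
gripper_force: 3.0
```

step_arm([
  [[0, 0, 0, 0, 0, 0.015, 1], [0, 0, 0, 0, 0, 0, 1]],
])

```text
clock: 12.45
eef_pos: [579.4, -68.8, 92.8]
tool_rot: [3.139, -0.001, 1.415]
force: [-2.9, 1.9, 22.1]
width: -0.2
gripper_force: 11.1
```

The button bottomed out at z 92.8 with 22 N. I'm lifting and going back over the knob.

step_arm([
  [[0, 0, 0, 0, 0, -0.1, 1], [0, 0, 0, 0, 0, -0.2, 1], [0, 0, 0, 0, 0, -0.2, 0.5], [0, 0, 0, 0, 0, -0.2, 0], [0, 0, 0, 0.2, 0, 0, 0], [0, 0, 0, 0.2, 0, 0, 0], [0, 0, 0, 0.2, -0.007, 0, 0], [0, 0, 0, 0.109, 0, 0, 0], [0, 0, 0, 0, 0, 0, 0], [0, 0, 0, 0, 0, 0, 0], [0, 0, 0, 0, 0, 0, 0]],
])

```text
clock: 13.55
eef_pos: [593.5, 34.1, 195.3]
tool_rot: [-3.141, 0.002, 1.413]
force: [0.3, 0.9, 0.2]
width: 85.4
gripper_force: 0.0
```

```bash
python3 - <<'E'
from h import *
s=ctrl.read_state();p=s['eef_pos'];y=s['tool_rot'][2]
d=np.array([594.7,36.5])-p[:2]
print(s['clock'],p,s['tool_rot'],'tx,ty,tz frac',(d@[np.cos(y),np.sin(y)])/150,(d@[np.sin(y),-np.cos(y)])/150,(p[2]-96)/150,'camsens')
E
```

```text
13.55 [593.50213643  34.06647036 195.27653901] [-3.14138266e+00  1.61021242e-03  1.41288235e+00] tx,ty,tz frac 0.017277497303064673 0.005335106340406975 0.6618435934259259 camsens
```

step_arm([
  [[0, 0, 0, 0.015, 0.007, 0.2, 0], [0, 0, 0, 0, 0, 0.2, 0], [0, 0, 0, 0, 0, 0.13, 0], [0, 0, 0, 0, 0, 0.13, 0], [0, 0, 0, 0, 0, 0, 0], [0, 0, 0, 0, 0, 0, 0.5], [0, 0, 0, 0, 0, 0, 0.7], [0, 0, 0, 0, 0, 0, 1], [0, 0, 0, 0, 0, 0, 1], [0, 0, 0, 0, 0, 0, 1], [0, 0, 0, 0, 0, 0, 1]],
])

```text
clock: 14.65
eef_pos: [595.0, 38.9, 97.3]
tool_rot: [-3.141, -0.001, 1.416]
force: [-2.3, 0.4, 6.4]
width: 22.5
gripper_force: 58.4
```

```bash
cat > ptr.py <<'E'
from h import *
import sys
P=ctrl.get_image('side')
c=P['img'][225:300,205:305,::-1]
cv2.imwrite(f'pics/{sys.argv[1]}.png',cv2.resize(c,(800,600),interpolation=cv2.INTER_CUBIC))
s=ctrl.read_state();print(s['clock'],np.round(s['eef_pos'],1),np.round(s['tool_rot'],3),np.round(s['force'],1))
im=P['img'].astype(int);r,g,b=im[...,0],im[...,1],im[...,2]
for nm,m in(('clip',(r>150)&(r-b>70)&(g>80)),('red',(r-g>60)&(r-b>60)&(g<90))):
    ys,xs=np.nonzero(m[225:300,205:275]);xs=xs+205;ys=ys+225
    print(nm,len(xs),xs.mean(),ys.mean(),sorted(zip(xs.tolist(),ys.tolist()))[:30] if nm=='red' else '')
E
python3 ptr.py g
```

```text
14.7 [595.   38.9  97.3] [-3.141e+00 -1.000e-03  1.416e+00] [-2.6 -0.2  6.2]
clip 150 234.2 269.24666666666667 
red 7 251.42857142857142 248.42857142857142 [(249, 249), (250, 249), (251, 248), (252, 247), (252, 249), (253, 248), (253, 249)]
```

View pics/g.png

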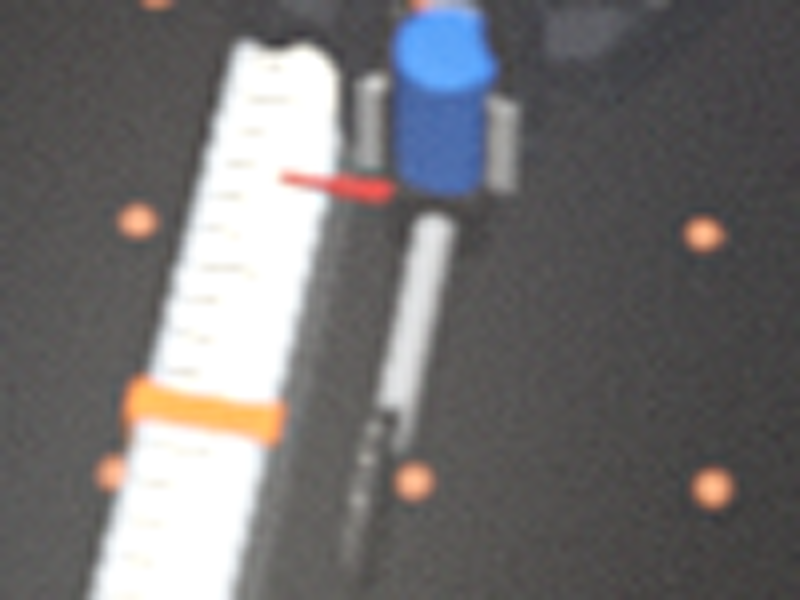

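The knob is gripped between both pads, and the pointer tip is at crop (285,177) with the clip at (207,410). I'm getting the pointer height from the first pictures and the clip's rail coordinate from the side view alone.

```bash
cat > c.py <<'E'
from h import *
from scipy.optimize import least_squares
P=ctrl.get_image('side');T=ctrl.get_image('top')
s=1.5625
def redtip(f,x0,x1,y0,y1):
    im=cv2.imread(f).astype(int);b,g,r=im[...,0],im[...,1],im[...,2]
    ys,xs=np.nonzero(((r-g>60)&(r-b>60)&(g<110))[y0:y1,x0:x1]);xs=xs+x0;ys=ys+y0
    return xs,ys
xs,ys=redtip('pics/a_top.png',285,312,345,375);i=ys<=ys.min()+2;tt=np.array([xs[i].mean(),ys.min()]);print('top tip',tt,len(xs))
xs,ys=redtip('pics/a_side.png',445,480,375,405);i=xs<=xs.min()+2;ts=np.array([xs.min(),ys[i].mean()]);print('side tip',ts,len(xs))
f=least_squares(lambda X:np.r_[proj(T,[X])[0]*s-tt,proj(P,[X])[0]*s-ts],[510,60,70.]);print('tip xyz',f.x,f.cost)
# same triangulation of knob top, button, clip for bias
for nm,a,b in(('knobtop132',(302,382),(490,352)),('btn99',(380,347),(447,310)),('clip62.5',(264,271),(360,432))):
    g=least_squares(lambda X:np.r_[proj(T,[X])[0]*s-a,proj(P,[X])[0]*s-b],[510,60,70.]);print(nm,g.x.round(1),g.cost)
# side-only stand fit
im=P['img']
R={(30,-50):(412,268),(60,-50):(391,267),(30,330):(356,516),(60,330):(332,513)}
def W(v,a,b,z): x,y,t=v[:3];return [x+a*np.cos(t)-b*np.sin(t),y+a*np.sin(t)+b*np.cos(t),z]
f=least_squares(lambda v:np.concatenate([proj(P,[W(v,*k,60)])[0]*s-u for k,u in R.items()]),[568,-123,-.15])
v=f.x;print('side-only stand',v.round(3),f.fun.round(1))
inv=lambda uv,z:np.array([[np.cos(v[2]),np.sin(v[2])],[-np.sin(v[2]),np.cos(v[2])]])@(ray_z(P,uv,z)[:2]-v[:2])
print('clip xy stand',inv(np.array([205+207/8,225+408/8]),62.5))
for z in(64,68,72,76,80):print('tip',z,inv(np.array([205+283/8,225+177/8]),z))
print('button',inv(np.array([422,311])/s,99),'knob',inv(np.array([407,360])/s,132))
E
python3 c.py
```

```text
top tip [296. 353.] 94
side tip [454.         393.61538462] 117
tip xyz [535.81973575  37.83302122  64.79341159] 0.5378729177746154
knobtop132 [495.9  17.4 126.4] 1.7598977214805624
btn99 [543.4 -74.7  91.2] 1.0901919763470247
clip62.5 [650.1  90.   55.2] 0.9709566854268296
side-only stand [ 5.69647e+02 -1.22679e+02 -1.47000e-01] [-0.4  0.8  0.3 -0.9  1.2  0.8 -1.1 -0.8]
clip xy stand [ 47.72407312 224.73194846]
tip 64 [ 42.25796061 159.39347594]
tip 68 [ 41.67844943 161.91321364]
tip 72 [ 41.09893824 164.43295133]
tip 76 [ 40.51942706 166.95268903]
tip 80 [ 39.93991588 169.47242672]
button [-0.09985108 57.19001687] knob [  3.1572344 160.2117703]
```

step_arm([
  [[0, 0, 0, 0.02, 0.005, 0, 1], [0, 0, 0, 0.04, 0, 0, 1], [0, 0, 0, 0.05, 0, 0, 1], [0, 0, 0, 0.05, 0, 0, 1], [0, 0, 0, 0.05, 0, 0, 1], [0, 0, 0, 0.05, 0, 0, 1], [0, 0, 0, 0.05, 0, 0, 1], [0, 0, 0, 0.05, 0, 0, 1], [0, 0, 0, 0.02, 0, 0, 1], [0, 0, 0, 0, 0, 0, 1], [0, 0, 0, 0, 0, 0, 1]],
])

```text
clock: 15.9
eef_pos: [603.8, 93.3, 97.2]
tool_rot: [-3.14, 0.002, 1.415]
force: [-3.8, -2.7, 6.8]
width: 22.2
gripper_force: 58.5
```

```bash
python3 ptr.py k; python3 - <<'E'
from h import *
from scipy.ndimage import map_coordinates
P=ctrl.get_image('side');g=P['img'].astype(float)
x,y,t=569.647,-122.679,-.147
ys=np.arange(170,332,.5)
L=[]
for a in np.arange(44,57,1.5):
    W=np.c_[x+a*np.cos(t)-ys*np.sin(t),y+a*np.sin(t)+ys*np.cos(t),np.full(len(ys),60)]
    uv=proj(P,W);L.append([map_coordinates(g[...,c],[uv[:,1],uv[:,0]],order=1) for c in range(3)])
L=np.mean(L,0);S=L.mean(0)
m=[ys[i] for i in range(2,len(S)-2) if S[i]==S[i-2:i+3].min()]
print('minima',m)
o=L[0]-L[2];k=o>20;print('orange y60',(ys*o*k).sum()/(o*k).sum(),ys[o>0.5*o.max()][[0,-1]],'end',ys[np.argmin(np.gradient(S))])
np.savetxt('prof.txt',np.c_[ys,S,o],'%.1f')
E
```

```text
15.95 [603.8  93.2  97.2] [-3.140e+00  2.000e-03  1.415e+00] [-4.4 -3.   6.7]
clip 155 232.81935483870967 273.59354838709675 
red 11 245.36363636363637 273.09090909090907 [(241, 272), (243, 273), (244, 273), (245, 273), (245, 274), (246, 273), (246, 274), (247, 272), (247, 273), (247, 274), (248, 273)]
minima [np.float64(174.5), np.float64(189.0), np.float64(189.5), np.float64(193.5), np.float64(204.5), np.float64(212.0), np.float64(223.5), np.float64(234.5), np.float64(244.0), np.float64(254.5), np.float64(258.0), np.float64(258.5), np.float64(259.0), np.float64(259.5), np.float64(264.5), np.float64(268.0), np.float64(268.5), np.float64(269.0), np.float64(273.0), np.float64(278.5), np.float64(279.0), np.float64(279.5), np.float64(284.0), np.float64(288.5), np.float64(289.0), np.float64(289.5), np.float64(293.0), np.float64(298.5), np.float64(299.0), np.float64(299.5), np.float64(304.5), np.float64(308.0), np.float64(308.5), np.float64(309.0), np.float64(309.5), np.float64(310.0), np.float64(310.5), np.float64(311.0), np.float64(311.5), np.float64(312.0), np.float64(312.5), np.float64(313.0), np.float64(313.5), np.float64(314.0), np.float64(314.5), np.float64(315.0), np.float64(315.5), np.float64(316.0), np.float64(316.5), np.float64(323.0)]
orange y60 223.7338544968028 [220.  227.5] end 330.0
```

View pics/k.png

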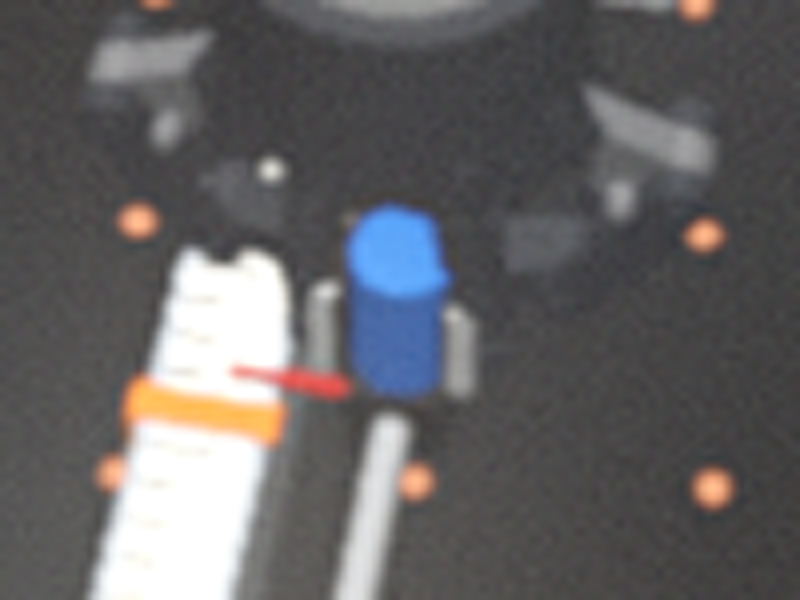

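The pointer tip is now at crop (234,371) and the clip's centre line at that column is about row 413, so roughly 10 mm remain once I allow for pointer height. I'm pulling on, and cross-checking the clip's coordinate from the top camera's first picture.

step_arm([
  [[0, 0, 0, 0.03, 0, 0, 1], [0, 0, 0, 0.03, 0, 0, 1], [0, 0, 0, 0.005, 0, 0, 1], [0, 0, 0, 0, 0, 0, 1], [0, 0, 0, 0, 0, 0, 1], [0, 0, 0, 0, 0, 0, 1]],
])

```text
clock: 16.6
eef_pos: [605.4, 102.6, 97.2]
tool_rot: [-3.14, 0.002, 1.415]
force: [-4.3, -3.1, 5.8]
width: 22.7
gripper_force: 58.5
```

```bash
cat > e.py <<'E'
from h import *
from scipy.optimize import least_squares
from scipy.ndimage import map_coordinates
s=1.5625
C={'top':{(30,-50):(459,317),(60,-50):(462,294),(30,330):(189,270),(60,330):(191,249)},'side':{(30,-50):(412,268),(60,-50):(391,267),(30,330):(356,516),(60,330):(332,513)}}
for n in C:
    P=ctrl.get_image(n);g=cv2.imread(f'pics/a_{n}.png').astype(float)[...,::-1]
    def W(v,a,b,z):
        x,y,t=v; b=np.asarray(b,float); return np.stack([x+a*np.cos(t)-b*np.sin(t),y+a*np.sin(t)+b*np.cos(t),z+0*b],-1).reshape(-1,3)
    v=least_squares(lambda v:np.concatenate([proj(P,W(v,*k,60))[0]*s-u for k,u in C[n].items()]),[568,-123,-.15]).x
    for it in range(2):
        ys=np.arange(-80,361,.5);L=[]
        for a in np.arange(40,53,1.5):
            uv=proj(P,W(v,a,ys,60.))*s;L.append([map_coordinates(g[...,c],[uv[:,1],uv[:,0]],order=1) for c in range(3)])
        L=np.mean(L,0);S=L.mean(0);d=np.gradient(S)
        lo,hi=ys[:120][np.argmax(d[:120])],ys[-140:][np.argmin(d[-140:])]
        k=(ys>200)&(ys<275);o=np.clip(L[0]-L[2]-25,0,None)*k
        yc=(ys*o).sum()/o.sum()
        edges=ys[o>.5*o.max()][[0,-1]]
    c=-np.array(P['R']).T@np.array(P['t']);m=W(v,45,yc,62.5)[0]
    dirv=np.array([-np.sin(v[2]),np.cos(v[2])]);slope=(m-c)[:2]@dirv/(c[2]-62.5)
    print(n,v.round(3),'ends',lo,hi,'orange centre@60',yc.round(2),edges,'rel (scaled to ends)',-50+(yc-lo)*380/(hi-lo),'parallax mm/mm (toward far)',slope)
E
python3 e.py; python3 ptr.py l
```

```text
top [ 5.66844e+02 -1.24783e+02 -1.56000e-01] ends -50.0 331.5 orange centre@60 225.96 [223. 229.] rel (scaled to ends) 224.87551181511236 parallax mm/mm (toward far) 0.288888606083315
side [ 5.69647e+02 -1.22679e+02 -1.47000e-01] ends -51.5 351.5 orange centre@60 224.08 [220.5 227.5] rel (scaled to ends) 209.85483288055627 parallax mm/mm (toward far) -0.5387379024684078
16.75 [605.4 102.6  97.2] [-3.140e+00  2.000e-03  1.415e+00] [-4.2 -3.7  7.2]
clip 120 230.86666666666667 275.325 
red 7 244.85714285714286 277.42857142857144 [(243, 277), (243, 278), (244, 278), (245, 278), (246, 276), (246, 278), (247, 277)]
```

View pics/l.png

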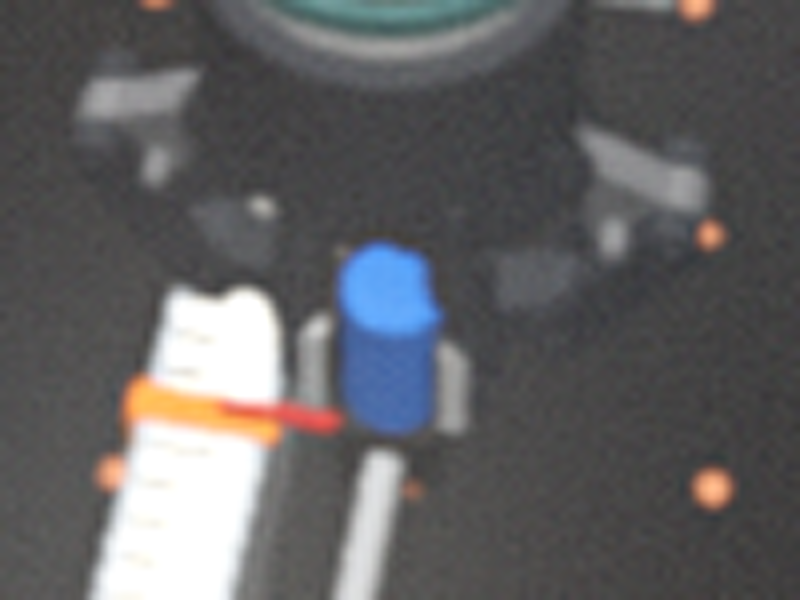

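The pointer tip at crop (218,407) lies on the clip's centre line, rows 388–428 at that column. Two independent cues agree: the arm moved 64.5 mm from the locked position (pointer at about 224.5–225 mm), and both cameras put the clip at about 225 mm. The pose is steady and still pressing the stop with 4 N, so I'm handing in.

```bash
python3 -c "
from cell import ctrl
print(ctrl.finish_job())"
```

```text
the job is handed in; nothing more can be done
None
```

I swung the boom to its stop, pressed the lock button fully down, and pulled the pointer over the clip mark to about 1–2 mm. I handed the job in at about 17 s with the knob still gripped and still; the judged result was not reported back.

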